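Shim the rocking bench grinder

ROBOT

A 7-joint arm with a two-finger parallel gripper is mounted at the origin on a cart in front of the work surface, level with it; the furniture and walls round the work are solid. World frame = base frame: x ahead of the robot, y to its left, z up, the work surface at z = 0. Lengths are in m, angles in rad, forces in N, time in s.
With the tool pointing down it reaches from about 0.35 to 0.9 m from the base axis. Payload 7.2 kg.
Tool frame: the origin (TCP) lies at the very end of the fingers, on their centre line; the grasp point (between the pads) lies robot.pinch_z behind it (robot.pinch_z is the distance from the TCP to the grasp point, in m); x points along the fingers, y is the direction in which the jaws open and shut, and the axes are right-handed (so a half turn about x gives the same grasp; the last joint's range is limited). The gripper opens to 85 mm and grips with 20 to 120 N. Pads are 22 mm wide; open, the fingers measure 114 mm over their backs; the gripper's body (76 mm by 85 mm) begins 54 mm behind the grasp point. The pads swing forward as they close: fully open they stand 13 mm farther back than shut.
Start: joints at [-1.385, 0.411, -0.013, 1.596, 0.006, 1.134, -0.082], TCP at [0.157, 0.605, 0.231] pointing down, gripper open.
Joint ranges: [-2.95, 2.95], [-0.29, 1.99], [-1.47, 1.44], [0.14, 2.54], [-1.03, 4.17], [0.13, 1.85], [-2.86, 2.86]. Speed limits (rad/s): [2.39, 2.39, 3.01, 3.01, 3.14, 3.14, 3.14].

INTERFACE

Orientations are given as a rotation vector (axis times angle).
In Python, from bench import status, viewer, robot gives the robot as it stands.
- The arm moves only by the tool send_rows, never from a script. Its argument "deltas" is a list of rows, each a list of 5 numbers: the shift along the tool's x, y, z in cm, then the turn about the tool's x in rad, then the opening in per cent of the stroke, from 0 (shut) to 100 (fully open). In form: [[x, y, z, turn, fingers], ...]. A call has 1 to 12 rows; each row shifts and turns the commanded pose from where the row before left it, along the tool's axes as they then stand; what a row does not reach is not made up. A row lasts 1/10 s, in which the tool goes at most 50 mm and 8.59 degrees, less where a joint would pass 70% of its speed; a pose out of reach is approached as far as the arm can. A call with a gripper value outside its range is refused whole. The fingers move at their own pace and stop on an object; the grip force is fixed at half the most. Time passes only in rows, so rows that do not move let the fingers close. It gives the time, the measured TCP pose, the force and the opening at its end, in the units of the state.
- status.observe(): the state, without advancing time (a new reading comes with each control period).
- viewer.grab_frame(name): name is "scene" or "top" or "wrist"; returns a dict with "image" (400x640x3 uint8, red, green, blue), "z_map" (400x640 float32, m along the optical axis (not along the pixel's ray), 0 where there is no reading), "vertical_fov" (degrees; the focal length in pixels is half the picture's height over the tangent of half this angle, whatever the lens; pixels are square), "cx", "cy" (the principal point, pixels), "world_to_cam" (4x4, takes a point from world to camera coordinates). Camera axes: x right, y up, looking along -z (the intrinsics and any distortion apply to the point x, -y, -z); pixel columns grow to the right and rows downward; lengths in m; the calibration is good to about 2 mm. A picture is of the moment at which its call begins.
- robot.close_job(): hands the job in, once; it reports no verdict.
The state is a dict: "t": time; "joints": joint angles; "joint_vel": joint speeds; "joint_torque": joint torques, N m; "ee_pos": TCP position; "orientation": TCP orientation; "wrist_force": force on the tool from outside, world axes, zero at the start; "moment": the same for the moment, N m; "grip_width": finger opening in m.
Only numpy, scipy, OpenCV 4.12 (cv2) and the standard library are available. Lean on these libraries where they do the work, as an engineer would, in place of code of your own. Each camera call takes 0.05 s, during which the arm holds its last target. There are 200 camera calls.

TASK

The small bench grinder rocks because its front-left levelling foot is too short. Slide the flat dark wooden strip under that foot first, then slide the tapered wooden shim, thin end first, between the strip and the foot until it is snug and carries load, so the grinder no longer rocks. Stop there: push gently, do not jack the grinder off its other feet or shove it along, let go of both pieces and leave the other things on the bench alone.

Things in the scene. Friction and masses are not known exactly. Their poses are not given: they have to be found in the camera images.
- grinder: grey two-wheel bench grinder, 2.2 kg, loose. Base plate 150 (x) by 170 mm (y), 28 to 40 mm above the bench, on four round feet 24 mm across at x +-60, y +-68 mm; motor and wheels span x -32 to +65, y -100 to +100 mm, 140 mm high. Origin: centre of the plate at bench level, z up; its front (-x) faces the robot. Stands level on three feet; over 2 N down on the front-left corner rocks it.
- under_foot (a point): point on the bench under the centre of the short front-left foot (grinder x -60, y +68 mm), axes as the grinder's: +x runs from the front in under it. The foot's flat underside (24 mm across) hangs 14.5 to 17.5 mm above the bench, differently each time and unmeasured; it is locked. The plate's front edge is 15 mm from the centre.
- packer: flat strip of very dark wood, 32 mm (x) by 145 mm (y) by 10 mm thick, 35 g, both ends alike, lying on the bench. Origin: centre of its underside; y runs along its length, z up.
- taper: tapered shim of light wood, 26 mm wide (x), 140 mm long (y), 25 g, lying flat. Thickness falls evenly from 11.8 mm at y = -70 mm (thick end) to 2 mm at y = +70 mm (thin end). Origin: centre of its flat underside; z up. It starts with the thin end pointing away from the robot.
- taper_thin (a point): middle of the shim's thin edge, on its underside (taper y = +70 mm). On the strip the shim touches the foot when this edge is 35 to 80 mm past the foot's front; from there the load builds within the next 1 to 4 mm. Snug is 1 to 8 N on the foot, about 5 to 6 N of push along the strip; near 9 N on the foot the grinder lifts. The shim stays put when let go.
- sanding_block: cork sanding block, 60 by 106 by 33 mm, a bystander to leave alone; origin at the centre of its underside.
- offcut: light rectangular wood offcut, 42 by 85 by 20 mm, not a shim, a bystander to leave alone; origin at the centre of its underside.

How it is judged:
By the outcome, as a careful person would: the job done as asked, in the order asked, and still so for the second after the job is handed in, with the robot touching nothing.
It also fails if it takes over 59 s, if anything falls off the work surface, if the arm or the gripper's body presses on something with over 40 N, if the wrist force passes 120 N, or if a joint passes its speed limit or range.

## Working session

There is one attempt and no reset: what is moved stays moved. The work goes in short steps, Python scripts to look and compute and a tool call to move; the robot and the scene stay as the last step left them, time stands still between calls to the robot, and variables do not carry over. Pictures are saved under pics/ and viewed, about 8 in all and at most 12, crops included, and the job is handed in when it is done.

Besides the shell and the picture viewer there is one more tool, called after "Request:" as a command line: name --pt "numbers of a row" for each row, then --argument value for the rest. send_rows: Moves the arm, as the interface text tells. Its arguments: {"type":"object","properties":{"deltas":{"type":"array","items":{"type":"array","items":{"type":"number"}}}},"required":["deltas"]}

```bash
ls; mkdir -p pics
cat > h.py <<'E'
import numpy as np, cv2
from bench import status, viewer, robot
from scipy.spatial.transform import Rotation as R
def grab(n):
    f=viewer.grab_frame(n); f['f']=f['image'].shape[0]/2/np.tan(np.radians(f['vertical_fov'])/2); return f
def save(f,name,crop=None,s=1):
    im=f['image'][:,:,::-1]
    if crop: r0,r1,c0,c1=crop; im=im[r0:r1,c0:c1]
    cv2.imwrite('pics/'+name,cv2.resize(im,None,fx=s,fy=s,interpolation=cv2.INTER_CUBIC))
def ray(f,u,v):
    M=np.linalg.inv(f['world_to_cam']); d=np.array([(u-f['cx'])/f['f'],-(v-f['cy'])/f['f'],-1.])
    return M[:3,3],M[:3,:3]@d
def onz(f,u,v,z):
    o,d=ray(f,u,v); return o+d*(z-o[2])/d[2]
def depth(f,u,v):
    o,d=ray(f,u,v); return o+d*f['z_map'][int(round(v)),int(round(u))]
def proj(f,p):
    c=f['world_to_cam']@np.append(p,1); return f['cx']+f['f']*c[0]/-c[2], f['cy']-f['f']*c[1]/-c[2]
E
python3 - <<'E'
from h import *
s=status.observe(); print({k:np.round(v,3) for k,v in s.items()}); print(robot.pinch_z,[a for a in dir(robot) if a[0]!='_'],[a for a in dir(viewer) if a[0]!='_'])
for n in ("scene","top","wrist"):
    f=grab(n); save(f,n+'0.png'); np.savez('f_'+n,**f); print(n,[k for k in f],f['f'],f['cx'],f['cy'],np.round(f['world_to_cam'],3).tolist(),{k:f[k] for k in f if k not in('image','z_map','world_to_cam')})
E
```

```text
pics
{'t': np.float64(0.0), 'joints': array([-1.385,  0.412, -0.013,  1.597,  0.006,  1.134, -0.082]), 'joint_vel': array([-0.002, -0.001, -0.001, -0.001, -0.   , -0.   ,  0.   ]), 'joint_torque': array([ 1.0000e-03, -6.0063e+01,  6.8300e-01, -2.9941e+01,  1.4000e-02,
        1.1000e-02, -0.0000e+00]), 'ee_pos': array([0.157, 0.604, 0.23 ]), 'orientation': array([ 0.198,  1.562, -0.2  ]), 'wrist_force': array([ 0.03 ,  0.246, -0.585]), 'moment': array([ 0.002, -0.006,  0.009]), 'grip_width': np.float64(0.085)}
0.0187 ['Unreachable', 'close_job', 'pinch_z'] ['grab_frame']
scene ['image', 'z_map', 'vertical_fov', 'cx', 'cy', 'world_to_cam', 'f'] 489.95314315065576 324.1753967227186 204.3404212553945 [[0.805, -0.593, -0.004, -0.422], [0.269, 0.359, 0.894, -0.211], [-0.528, -0.721, 0.449, -0.925], [0.0, 0.0, 0.0, 1.0]] {'vertical_fov': 44.410791294448444, 'cx': 324.1753967227186, 'cy': 204.3404212553945, 'f': np.float64(489.95314315065576)}
top ['image', 'z_map', 'vertical_fov', 'cx', 'cy', 'world_to_cam', 'f'] 442.6507536866775 319.4251612175996 194.3792303697595 [[-0.0, -1.0, -0.018, 0.072], [0.983, -0.004, 0.184, -0.557], [-0.184, -0.017, 0.983, -1.286], [0.0, 0.0, 0.0, 1.0]] {'vertical_fov': 48.62913865520712, 'cx': 319.4251612175996, 'cy': 194.3792303697595, 'f': np.float64(442.6507536866775)}
wrist ['image', 'z_map', 'vertical_fov', 'cx', 'cy', 'world_to_cam', 'f'] 328.83996172714143 318.2635570165268 202.03455252725925 [[0.25, 0.968, -0.001, -0.624], [-0.922, 0.238, -0.304, 0.041], [-0.294, 0.077, 0.953, -0.38], [0.0, 0.0, 0.0, 1.0]] {'vertical_fov': 62.61581576776192, 'cx': 318.2635570165268, 'cy': 202.03455252725925, 'f': np.float64(328.83996172714143)}
```

View pics/top0.png

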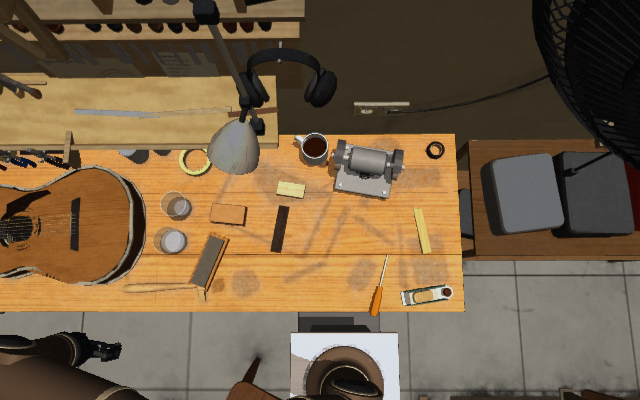

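View pics/scene0.png

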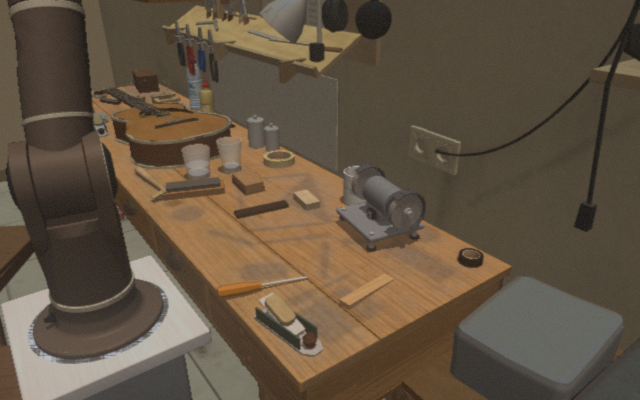

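Top view: strip dark at (280,228), taper at (422,230), grinder at (365,170) with its front-left foot near (337,192), offcut (291,189), sanding block (228,213). The scene view agrees. Next, first estimates from both views.

```bash
cat >> h.py <<'E'
def rect(mask,ox=0,oy=0):
    cs,_=cv2.findContours(mask.astype(np.uint8),cv2.RETR_EXTERNAL,cv2.CHAIN_APPROX_NONE)
    c=max(cs,key=cv2.contourArea); r=cv2.minAreaRect(c); return r,cv2.boxPoints(r)+[ox,oy],cv2.contourArea(c)
E
python3 - <<'E'
from h import *
T=dict(np.load('f_top.npz')); S=dict(np.load('f_scene.npz'))
def go(f,name,box,fn,z):
    r0,r1,c0,c1=box; im=f['image'][r0:r1,c0:c1].astype(int); m=fn(im)
    r,b,a=rect(m,c0,r0); ctr=b.mean(0)
    d=depth(f,*ctr)
    P=np.array([onz(f,*p,z) for p in b]); print(name,a,'px',ctr.round(1),'depthpt',d.round(4),'corners',P[:,:2].round(3).tolist(),'ctr',P.mean(0).round(4),'edges',np.linalg.norm(P[1]-P[0]).round(3),np.linalg.norm(P[2]-P[1]).round(3))
    return ray(f,*ctr)
dark=lambda im: im.max(2)<90
light=lambda im:(im[...,0]>185)&(im[...,1]>150)&(im[...,2]>85)
print(T['image'][228,280],T['image'][230,422],T['image'][230,400],T['image'][189,291],S['image'][209,262],S['image'][290,367],S['image'][300,330])
def tri(a,b):
    (o1,d1),(o2,d2)=a,b; A=np.c_[d1,-d2]; t=np.linalg.lstsq(A,o2-o1,rcond=None)[0]; p,q=o1+d1*t[0],o2+d2*t[1]; print('tri',((p+q)/2).round(4),'gap',np.linalg.norm(p-q).round(4))
tri(go(T,'packer T',(198,260,262,298),dark,.01),go(S,'packer S',(195,222,228,294),dark,.01))
tri(go(T,'taper T',(198,262,405,440),light,.007),go(S,'taper S',(268,312,335,400),light,.007))
go(T,'offcut T',(175,200,270,312),light,.02)
for p in [(333,192),(390,197),(365,190),(340,170)]: print(p,depth(T,*p).round(4))
E
```

```text
[55 39 29] [220 204 114] [194 140  82] [220 202 139] [74 58 42] [185 139  91] [143 109  70]
packer T 425.0 px [279.5 228.6] depthpt [0.4591 0.1951 0.0052] corners [[0.392, 0.222], [0.533, 0.199], [0.527, 0.166], [0.386, 0.191]] ctr [0.4592 0.1945 0.01  ] edges 0.143 0.033
packer S 342.0 px [260.6 208.9] depthpt [0.4535 0.1867 0.011 ] corners [[0.392, 0.222], [0.539, 0.196], [0.518, 0.155], [0.376, 0.182]] ctr [0.4561 0.1885 0.01  ] edges 0.149 0.046
tri [0.4585 0.1952 0.006 ] gap 0.001
taper T 456.0 px [425.2 227.7] depthpt [ 0.4608 -0.2538  0.0059] corners [[0.52, -0.202], [0.541, -0.262], [0.402, -0.304], [0.382, -0.245]] ctr [ 0.4613 -0.2534  0.007 ] edges 0.063 0.145Traceback (most recent call last):
  File "<stdin>", line 15, in <module>
  File "<stdin>", line 5, in go
  File "h.py", line 21, in rect
    c=max(cs,key=cv2.contourArea); r=cv2.minAreaRect(c); return r,cv2.boxPoints(r)+[ox,oy],cv2.contourArea(c)
ValueError: max() iterable argument is empty
```

Request:
send_rows --pt "0 0 0 0 100"

```text
t: 0.25
ee_pos: [0.1569, 0.6048, 0.2309]
orientation: [0.199, 1.562, -0.2]
wrist_force: [-0.4, -0.2, 0.3]
grip_width: 0.0856
```

```bash
cat >> h.py <<'E'
def togo(p,yaw=None):
    """shift in tool axes (cm) to world p, and turn (rad) so that tool z heads along yaw"""
    s=status.observe(); M=R.from_rotvec(s['orientation']).as_matrix()
    d=M.T@(np.array(p)-s['ee_pos'])*100; h=np.arctan2(M[1,2],M[0,2])
    return 'ee',s['ee_pos'].round(4),'head',round(h,4),'shift',d.round(2),'turn',None if yaw is None else round(-(yaw-h),4),'F',s['wrist_force'].round(2)
E
python3 - <<'E'
from h import *
s=status.observe(); print(R.from_rotvec(s['orientation']).as_matrix().round(3))
W=dict(np.load('f_wrist.npz')); M=np.linalg.inv(W['world_to_cam']); print(M.round(3)); print('cam in tool',(R.from_rotvec(s['orientation']).as_matrix().T@(M[:3,3]-s['ee_pos'])).round(3))
print(*togo((.45,.19,.25),-.165))
T=dict(np.load('f_top.npz'))
for p in [(333,192),(338,188),(390,197),(365,190),(340,170)]: print(p,depth(T,*p).round(4))
im=T['image'][198:262,405:440].astype(int); b=im[...,1]-im[...,2]; hsv=cv2.cvtColor(T['image'],cv2.COLOR_RGB2HSV); print(hsv[230,422],hsv[230,400],hsv[189,291])
E
```

```text
[[-0.     0.251  0.968]
 [-0.001  0.968 -0.251]
 [-1.    -0.001  0.   ]]
[[ 0.25  -0.922 -0.294  0.082]
 [ 0.968  0.238  0.077  0.624]
 [-0.001 -0.304  0.953  0.374]
 [ 0.     0.     0.     1.   ]]
cam in tool [-0.143 -0.    -0.077]
ee [0.1569 0.6048 0.2309] head -0.2537 shift [ -1.88 -32.79  38.78] turn -0.0887 F [-0.36 -0.18  0.34]
(333, 192) [ 0.5752  0.0288 -0.0025]
(338, 188) [0.5803 0.0139 0.0359]
(390, 197) [ 0.5589 -0.1501 -0.0041]
(365, 190) [ 0.5733 -0.0685  0.0379]
(340, 170) [0.6362 0.0074 0.0394]
[ 25 123 220] [ 16 147 194] [ 23  94 220]
```

Request:
send_rows --pt "0.1 -3.03 3.35 0 100" --pt "0.1 -3.03 3.35 0 100" --pt "0.1 -3.03 3.35 0 100" --pt "0.1 -3.03 3.35 0 100" --pt "0.1 -3.03 3.35 0 100" --pt "0.1 -3.03 3.35 0 100" --pt "0.1 -3.03 3.35 0 100" --pt "0.1 -3.03 3.35 0 100" --pt "0.1 -3.03 3.35 0 100" --pt "0.1 -3.03 3.35 0 100" --pt "0.1 -3.03 3.35 0 100" --pt "0 0 0 -0.089 50"

```text
t: 1.45
ee_pos: [0.4329, 0.1841, 0.2205]
orientation: [0.134, 1.565, -0.137]
wrist_force: [-0.1, -0.4, -0.4]
grip_width: 0.073
```

Run:
```python
from h import *
print(*togo((.43,.19,.22),-.165)); f=grab('wrist'); np.savez('w1',**f); save(f,'w1.png'); print(proj(f,(.46,.195,.01)))
```

```text
ee [0.4329 0.1841 0.2205] head -0.1726 shift [ 0.05  0.54 -0.39] turn -0.0076 F [-0.13 -0.42 -0.42]
(np.float64(332.4057407034714), np.float64(192.14598315913855))
```

View pics/w1.png

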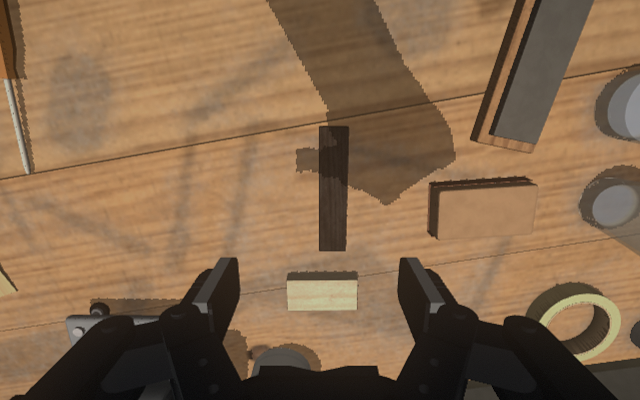

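Wrist view (image top = robot side): strip at (319–349, 126–250), offcut at (322,290), sanding block (485,210), grinder plate corner at about (75,325).

Run:
```python
from h import *
f=dict(np.load('w1.npz')); r0,r1,c0,c1=120,258,310,358
im=f['image'][r0:r1,c0:c1].astype(int); print(im[60,24],im[60,44],im[20,44]); 
m=im.max(2)<75
r,b,a=rect(m,c0,r0); P=np.array([onz(f,*p,.01) for p in b]); print(b.round(1).tolist(),a); print(P.round(4).tolist(),P.mean(0).round(4),np.linalg.norm(P-np.roll(P,1,0),axis=1).round(4))
print('depth z',[depth(f,334,v)[2].round(4) for v in (140,190,240)], 'bench',[depth(f,260,v)[2].round(4) for v in (140,190,240)])
np.savetxt('pk.txt',np.array(ray(f,*b.mean(0))))
L=P[np.argsort(P[:,0])]; n=L[:2].mean(0); q=L[2:].mean(0); h=np.arctan2(*(q-n)[1::-1]); print('near',n,'far',q,'head',h)
u=np.array([np.cos(h),np.sin(h),0]); c=P.mean(0); g=c-u*.061; print('grasp',g); print(*togo((g[0],g[1],.09),h))
```

```text
[65 53 42] [108  84  60] [97 74 54]
[[319.0, 250.0], [319.0, 126.0], [348.0, 126.0], [348.0, 250.0]] 3371.5
[[0.5277, 0.1681, 0.01], [0.3861, 0.1925, 0.01], [0.3913, 0.2226, 0.01], [0.5336, 0.2019, 0.01]] [0.4597 0.1963 0.01  ] [0.0344 0.1437 0.0305 0.1437]
depth z [np.float64(0.0105), np.float64(0.0102), np.float64(0.0107)] bench [np.float64(0.0008), np.float64(0.0012), np.float64(-0.0002)]
near [0.38873698 0.20756824 0.01      ] far [0.53065984 0.18500575 0.01      ] head -0.15765779181590128
grasp [0.39945495 0.20586433 0.01      ]
ee [0.4314 0.1869 0.2204] head -0.1625 shift [13.04  1.36 -3.47] turn -0.0049 F [-0.78  0.92 -0.48]
```

Request:
send_rows --pt "2.6 0.3 -0.7 0 70" --pt "2.6 0.3 -0.7 0 70" --pt "2.6 0.3 -0.7 0 70" --pt "2.6 0.3 -0.7 0 70" --pt "2.6 0.16 -0.67 -0.005 70" --pt "0 0 0 0 70" --pt "0 0 0 0 70"

```text
t: 2.2
ee_pos: [0.3978, 0.2093, 0.0906]
orientation: [0.125, 1.568, -0.126]
wrist_force: [0.7, -0.2, -0.2]
grip_width: 0.0602
```

Run:
```python
from h import *
print(*togo((.3995,.2059,.003),-.158)); f=grab('wrist'); np.savez('w2',**f)
p=proj(f,(.4597,.1963,.01)); print(p)
im=f['image'].astype(int); m=(im.max(2)<75); m[300:]=0; m[:,:int(p[0])-70]=0; m[:,int(p[0])+70:]=0; r0=0
r,b,a=rect(m); print(b.round(1).tolist(),a)
P=np.array([onz(f,*q,.01) for q in b]); print(P.round(4).tolist(),P.mean(0).round(4),np.linalg.norm(P-np.roll(P,1,0),axis=1).round(4))
print('z',[depth(f,*proj(f,(.4597+t*.988,.1963-t*.157,.01)))[2].round(4) for t in (-.05,0,.05)])
o1,d1=np.loadtxt('pk.txt'); o2,d2=ray(f,*b.mean(0)); t=np.linalg.lstsq(np.c_[d1,-d2],o2-o1,rcond=None)[0]; print('tri',(o1+d1*t[0]).round(4),(o2+d2*t[1]).round(4))
```

```text
ee [0.3978 0.2093 0.0906] head -0.1597 shift [ 8.76 -0.31  0.23] turn -0.0017 F [ 0.67 -0.17 -0.17]
(np.float64(314.62415538143495), np.float64(286.07325390530104))
[[292.0, 195.0], [336.0, 195.0], [336.0, 299.0], [292.0, 299.0]] 2776.0
[[0.3843, 0.1924, 0.01], [0.3892, 0.2232, 0.01], [0.4739, 0.2111, 0.01], [0.4684, 0.1768, 0.01]] [0.4289 0.2009 0.01  ] [0.0855 0.0312 0.0855 0.0347]
z [np.float64(0.0104), np.float64(0.0113), np.float64(0.0109)]
tri [ 0.492   0.1969 -0.1212] [ 0.4885  0.1894 -0.1221]
```

Request:
send_rows --pt "2.5 -0.1 0.1 0 70" --pt "2.5 -0.1 0.1 0 70" --pt "2.5 -0.1 0 0 70" --pt "1.2 0 0 0 70" --pt "0 0 0 0 20" --pt "0 0 0 0 20" --pt "0 0 0 0 20" --pt "0 0 0 0 20"

```text
t: 3.05
ee_pos: [0.4004, 0.2062, 0.0046]
orientation: [0.127, 1.565, -0.124]
wrist_force: [-1.1, -1.2, 7.0]
grip_width: 0.0297
```

Request:
send_rows --pt "-2 0 0 0 20" --pt "-4 0 0 0 20" --pt "-5 0 0 0 20" --pt "-4 -3 1 0.06 20" --pt "0 -4.0 1.3 0.06 20" --pt "0 -1.7 0.6 0 20" --pt "0 0 0 0 20" --pt "0 0 0 0 20"

```text
t: 3.85
ee_pos: [0.4096, 0.1156, 0.1531]
orientation: [0.221, 1.559, -0.219]
wrist_force: [-0.0, -0.1, -1.5]
grip_width: 0.0295
```

Run:
```python
from h import *
print(*togo((.4,.05,.15),-.2)); f=grab('wrist'); np.savez('w3',**f)
T=grab('top'); np.savez('t3',**T)
a=cv2.resize(T['image'][130:210,270:420],None,fx=4,fy=4,interpolation=cv2.INTER_CUBIC)
save(f,'w3.png'); cv2.imwrite('pics/t3.png',a[:,:,::-1])
```

```text
ee [0.4096 0.1156 0.1531] head -0.2803 shift [ 0.3  -6.57  0.89] turn -0.0803 F [-0.04 -0.06 -1.49]
```

View pics/w3.png

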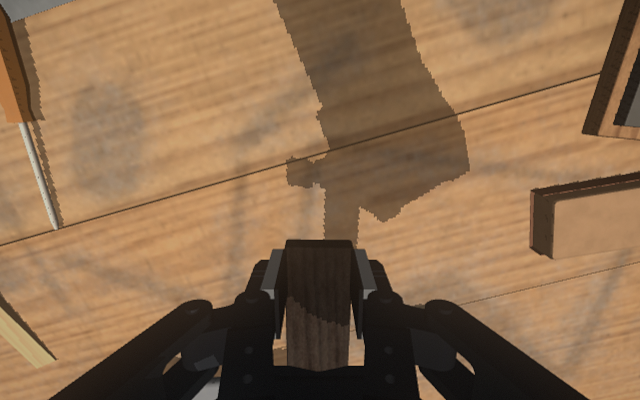

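View pics/t3.png

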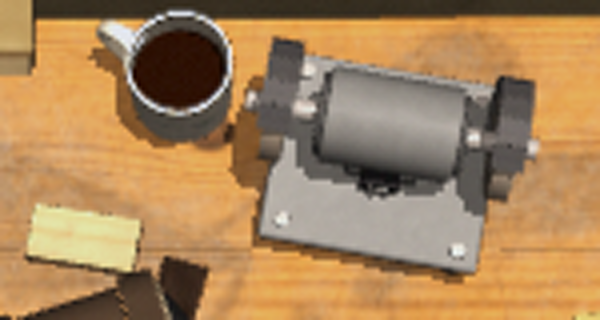

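Wrist: strip held square, near end at the pads. Top crop: plate corners FL (258,235) and FR (477,272), foot screws at (281,217) and (458,250). I'll turn those into the grinder pose.

Run:
```python
from h import *
T=dict(np.load('t3.npz')); S=dict(np.load('f_scene.npz')); W=dict(np.load('w1.npz'))
px=lambda a,b:((a+.5)/4+270-.5,(b+.5)/4+130-.5)
hsv=cv2.cvtColor(T['image'],cv2.COLOR_RGB2HSV); im=T['image'].astype(int)
m=(hsv[...,1]<50)&(hsv[...,2]>90)
# front edge: for each column the lowest grey row (subpixel not attempted)
cols=np.arange(337,389); rows=np.array([np.where(m[180:205,c])[0].max()+180 if m[180:205,c].any() else -1 for c in cols]); ok=rows>0
P=np.array([onz(T,c,r+.5,.04)[:2] for c,r in zip(cols[ok],rows[ok])])
vx,vy,x0,y0=cv2.fitLine(P.astype(np.float32),cv2.DIST_HUBER,0,.01,.01).ravel(); 
if vy<0: vx,vy=-vx,-vy
yaw=np.arctan2(-vx,vy); print('front edge yaw',yaw,'pt',x0,y0)
rr=np.arange(176,188); cl=np.array([np.where(m[r,325:350])[0].min()+325 for r in rr]); Q=np.array([onz(T,c-.5,r,.04)[:2] for r,c in zip(rr,cl)]); print('left edge',Q.round(4).tolist())
for n,q in dict(FL=(258,235),FR=(477,272),sL=(281,217),sR=(458,250)).items():
    p=px(*q); print(n,np.round(p,1),'z=.04',onz(T,*p,.04).round(4),'z.044',onz(T,*p,.044).round(4),'depth',depth(T,*p).round(4))
ux=np.array([np.cos(yaw),np.sin(yaw)]); uy=np.array([-ux[1],ux[0]])
l=(Q@uy).mean(); fr=np.array([x0,y0])@ux; foot=ux*(fr+.015)+uy*(l-.017); print('left l',l,'sd',(Q@uy).std(),'front',fr,'foot from edges',foot)
# w1: corner
print('w1 corner px',proj(W,(*(ux*fr+uy*l),.04)),'S foot px',proj(S,(*foot,.0)),'S corner',proj(S,(*(ux*fr+uy*l),.04)))
save(S,'s_crop.png',(180,260,320,440),6); a=W['image'][280:370,40:190]
wb=cv2.resize(a,None,fx=4,fy=4)[:, :, ::-1]; sb=cv2.resize(S['image'][180:260,325:440],None,fx=5,fy=5)[:,:,::-1]
o=np.zeros((max(wb.shape[0],0)+sb.shape[0],max(wb.shape[1],sb.shape[1]),3),np.uint8); o[:wb.shape[0],:wb.shape[1]]=wb; o[wb.shape[0]:,:sb.shape[1]]=sb; cv2.imwrite('pics/ws.png',o[:600*2]); o=cv2.resize(o,None,fx=.78,fy=.78,interpolation=cv2.INTER_AREA); print(o.shape); cv2.imwrite('pics/ws.png',o)
```

```text
front edge yaw -0.17317769 pt 0.56302154 -0.05643719
left edge [[0.6171, 0.0183], [0.614, 0.0214], [0.6108, 0.0215], [0.6077, 0.0215], [0.6045, 0.0215], [0.6014, 0.0215], [0.5983, 0.0215], [0.5951, 0.0216], [0.592, 0.0247], [0.5889, 0.0247], [0.5857, 0.0247], [0.5826, 0.0247]]
FL [334.1 188.4] z=.04 [0.5783 0.0259 0.04  ] z.044 [0.5775 0.026  0.044 ] depth [0.5788 0.0259 0.0378]
FR [388.9 197.6] z=.04 [ 0.549  -0.1403  0.04  ] z.044 [ 0.5483 -0.1397  0.044 ] depth [ 0.5557 -0.1456  0.0026]
sL [339.9 183.9] z=.04 [0.5923 0.0082 0.04  ] z.044 [0.5915 0.0083 0.044 ] depth [0.5908 0.0084 0.0471]
sR [384.1 192.1] z=.04 [ 0.5661 -0.1263  0.04  ] z.044 [ 0.5653 -0.1258  0.044 ] depth [ 0.5659 -0.1262  0.041 ]
left l 0.12532791391163955 sd 0.0009082715871157652 front 0.5643248 foot from edges [0.58932569 0.00688215]
w1 corner px (np.float64(206.49339001050168), np.float64(318.3842821712196)) S foot px (np.float64(343.18233053073607), np.float64(224.08647936361945)) S corner (np.float64(334.91214647914273), np.float64(208.52403014324946))
(593, 468, 3)
```

View pics/ws.png

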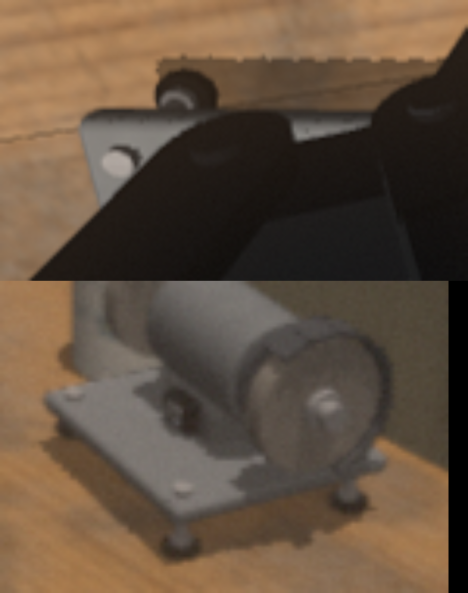

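Run:
```python
from h import *
T=dict(np.load('t3.npz')); S=dict(np.load('f_scene.npz')); W=dict(np.load('w1.npz'))
def tri(a,b):
    (o1,d1),(o2,d2)=a,b; t=np.linalg.lstsq(np.c_[d1,-d2],o2-o1,rcond=None)[0]; p,q=o1+d1*t[0],o2+d2*t[1]; print('tri',((p+q)/2).round(4),'gap',np.linalg.norm(p-q).round(4))
s=lambda a,b:(a/.78/5+325,(b-281)/.78/5+180); w=lambda a,b:(a/.78/4+40,b/.78/4+280)
tri(ray(T,339.9,183.9),ray(S,*s(75,394))); tri(ray(T,334.1,188.4),ray(S,*s(45,397)))
tri(ray(T,384.1,192.1),ray(S,*s(182,489))); tri(ray(T,384.1,192.1),ray(W,*w(121,162))); tri(ray(T,388.9,197.6),ray(W,*w(83,111)))
print('W sR',onz(W,*w(121,162),.044),'W FR',onz(W,*w(83,111),.04))
foot=np.array([.590,.0075]); y=-.175; u=np.array([np.cos(y),np.sin(y)])
print(*togo((*(foot-.16*u),.05),y),foot-.16*u,foot-.06*u)
```

```text
tri [0.5923 0.0079 0.0416] gap 0.0008
tri [0.5802 0.0252 0.0358] gap 0.0027
tri [ 0.5658 -0.126   0.0427] gap 0.0003
tri [ 0.5667 -0.1252  0.0433] gap 0.0026
tri [ 0.5506 -0.1415  0.0319] gap 0.0002
W sR [ 0.56744206 -0.12412216  0.044     ] W FR [ 0.54598649 -0.13318252  0.04      ]
ee [0.4094 0.1163 0.1526] head -0.2783 shift [10.26 -7.16  4.43] turn -0.1033 F [ 0.94 -0.47  0.06] [0.43244375 0.0353573 ] [0.53091641 0.01794649]
```

Request:
send_rows --pt "0 -3.6 2.2 0 20" --pt "2 -3.5 2.3 0 20" --pt "4 0 0 -0.098 20" --pt "4.2 0 0 0 20" --pt "0 0 0 0 20" --pt "0 0 0 0 20" --pt "0 0 0 0 20"

```text
t: 4.65
ee_pos: [0.4343, 0.0353, 0.0521]
orientation: [0.143, 1.564, -0.141]
wrist_force: [-0.3, -0.4, -0.5]
grip_width: 0.0294
```

Run:
```python
from h import *
foot=np.array([.591,.0077]); y=-.18; u=np.array([np.cos(y),np.sin(y)])
print(*togo((*(foot-.16*u),.0055),y)); 
f=grab('scene'); np.savez('s4',**f); t=grab('top'); np.savez('t4',**t)
a=cv2.resize(f['image'][170:290,240:440],None,fx=4,fy=4,interpolation=cv2.INTER_CUBIC); cv2.imwrite('pics/s4.png',a[:,:,::-1])
```

```text
ee [0.4343 0.0353 0.0521] head -0.181 shift [ 4.66  0.08 -0.1 ] turn -0.001 F [-0.33 -0.41 -0.55]
```

View pics/s4.png

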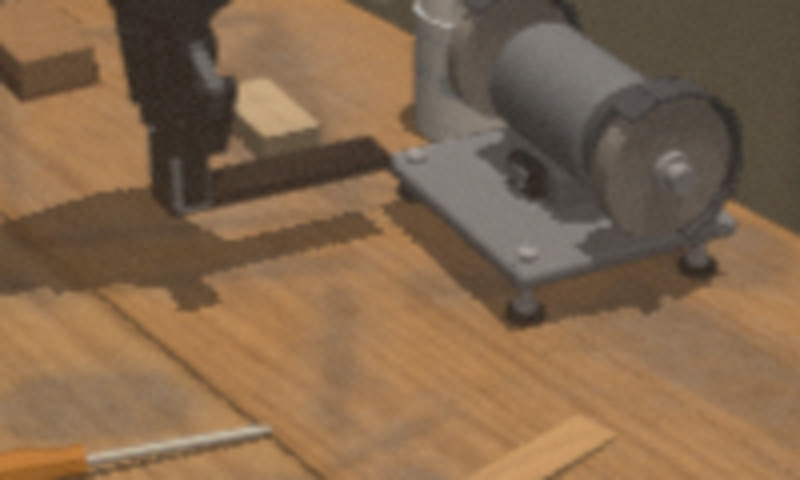

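Scene: strip held level, pointing at the front-left foot. Lowering, then sliding it in, with force checks.

Request:
send_rows --pt "2 0.05 -0.1 0 20" --pt "1.6 0 0 0 20" --pt "0.6 0 0 0 20" --pt "0.4 0 0 0 20" --pt "0 0 0 0 20" --pt "0 0 0 0 20"

```text
t: 5.35
ee_pos: [0.4327, 0.0353, 0.0052]
orientation: [0.143, 1.565, -0.142]
wrist_force: [0.6, 0.5, -0.7]
grip_width: 0.0297
```

Run:
```python
from h import *
foot=np.array([.591,.0077]); y=-.18; u=np.array([np.cos(y),np.sin(y)])
print(*togo((*(foot-.06*u),.0055),y)); 
t=grab('top'); s=grab('scene')
for k in (-.13,-.11,-.09,-.07,-.05,-.035):
    p=np.array([*(foot+k*u),.011]); print(k,[depth(f,*proj(f,p))[2].round(4) for f in (t,s)])
```

```text
ee [0.4327 0.0353 0.0052] head -0.1818 shift [-0.02  0.14 10.07] turn -0.0018 F [ 0.65  0.51 -0.7 ]
-0.13 [np.float64(0.5094), np.float64(0.0103)]
-0.11 [np.float64(1.368), np.float64(0.0125)]
-0.09 [np.float64(0.4361), np.float64(0.0122)]
-0.07 [np.float64(0.3807), np.float64(0.0108)]
-0.05 [np.float64(0.0116), np.float64(0.0087)]
-0.035 [np.float64(0.0095), np.float64(0.0118)]
```

Strip flat at about 10–11 mm with no load. Slide in 10 cm, 1 cm per row.

Request:
send_rows --pt "0 0.03 1 0 20" --pt "0 0.03 1 0 20" --pt "0 0.03 1 0 20" --pt "0 0.03 1 0 20" --pt "0 0 1 0 20" --pt "0 0 0 0 20"

```text
t: 6.05
ee_pos: [0.4833, 0.0271, 0.0047]
orientation: [0.143, 1.565, -0.143]
wrist_force: [2.8, 0.3, 3.8]
grip_width: 0.0293
```

Request:
send_rows --pt "0 0 1 0 20" --pt "0 0 1 0 20" --pt "0 0 1 0 20" --pt "0 0 1 0 20" --pt "0 0 1 0 20" --pt "0 0 0 0 20" --pt "0 0 0 0 20"

```text
t: 6.75
ee_pos: [0.532, 0.0181, 0.0047]
orientation: [0.143, 1.564, -0.143]
wrist_force: [2.5, -0.2, 2.2]
grip_width: 0.0292
```

Run:
```python
from h import *
foot=np.array([.591,.0077]); y=-.18; u=np.array([np.cos(y),np.sin(y)])
print(*togo((*(foot-.06*u),.0055),y));
```

```text
ee [0.532  0.0181 0.0047] head -0.1821 shift [-0.08  0.04 -0.01] turn -0.0021 F [ 2.51 -0.22  2.18]
```

Request:
send_rows --pt "0 0 0 0 65" --pt "0 0 0 0 65" --pt "0 0 0 0 65" --pt "0 0 0 0 65" --pt "-1 0 0 0 65" --pt "-3 0 0 0 65" --pt "-4 0 -1 0 65" --pt "-4 0 -3 0 65" --pt "-4 -2 -3 0 65" --pt "-2 -4 -1 0 65" --pt "0 -5 0 0 65" --pt "0 -5 0 0 65"

```text
t: 7.95
ee_pos: [0.4254, -0.1245, 0.1835]
orientation: [0.142, 1.563, -0.14]
wrist_force: [1.0, 0.1, 0.4]
grip_width: 0.0554
```

Request:
send_rows --pt "0 -5 1 0 65" --pt "0 -5 1 0 65" --pt "0 -2.4 1 0 65" --pt "0 0 0 0 65" --pt "0 0 0 0 65"

```text
t: 8.45
ee_pos: [0.4323, -0.249, 0.1818]
orientation: [0.144, 1.566, -0.143]
wrist_force: [-0.1, -0.3, -0.9]
grip_width: 0.0557
```

Run:
```python
from h import *
print(*togo((.43,-.25,.2),-.18)); 
f=grab('wrist'); np.savez('w5',**f); t=grab('top'); np.savez('t5',**t)
a=cv2.resize(t['image'][130:250,270:420],None,fx=2.5,fy=2.5,interpolation=cv2.INTER_CUBIC)
o=np.vstack([cv2.resize(f['image'],(450,281)),np.hstack([a,np.zeros((300,75,3),np.uint8)])]); cv2.imwrite('pics/w5.png',o[:,:,::-1])
```

```text
ee [ 0.4323 -0.249   0.1818] head -0.1831 shift [-1.82 -0.14 -0.2 ] turn -0.0031 F [-0.08 -0.26 -0.86]
```

View pics/w5.png

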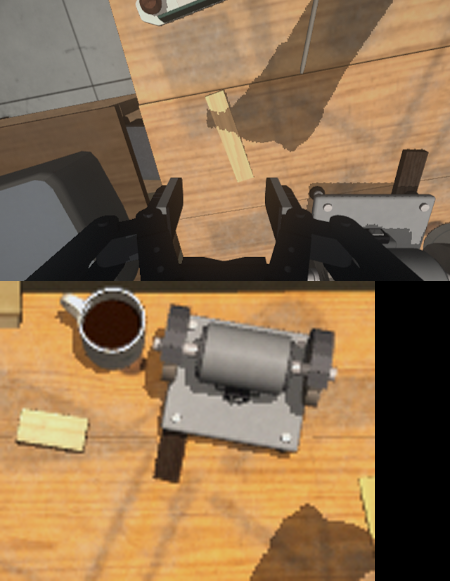

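Strip under the foot at (170,455) in the lower panel, lined up with the left screw; grinder unmoved. Taper in the wrist view runs from (216,95) to (246,180), thick end nearest.

Run:
```python
from h import *
f=dict(np.load('w5.npz')); t=dict(np.load('t5.npz'))
hsv=cv2.cvtColor(f['image'],cv2.COLOR_RGB2HSV); r0,r1,c0,c1=115,265,280,370
m=cv2.inRange(hsv,(19,50,60),(35,255,255))[r0:r1,c0:c1]>0
m=cv2.morphologyEx(m.astype(np.uint8),cv2.MORPH_OPEN,np.ones((3,3)))
r,b,a=rect(m,c0,r0); b=b[np.argsort(b[:,1])]; print(b.round(1).tolist(),a, r[1])
n=np.mean([onz(f,*p,.0118) for p in b[:2]],0); q=np.mean([onz(f,*p,.002) for p in b[2:]],0); 
wn=np.linalg.norm(onz(f,*b[0],.0118)-onz(f,*b[1],.0118)); h=np.arctan2(q[1]-n[1],q[0]-n[0])
print('near',n.round(4),'thin',q.round(4),'len',np.linalg.norm((q-n)[:2]).round(4),'w',wn.round(4),'head',h)
for k in (.02,.07,.12): p=n+(q-n)*k/.14; print(k,depth(f,*proj(f,p))[2].round(4),p[2].round(4))
u=np.array([np.cos(h),np.sin(h)]); g=n[:2]+.014*u; print('g',g,*togo((*g,.08),h))
# strip check
F=np.array([.591,.0077]); v=np.array([np.cos(-.18),np.sin(-.18)]); L=np.array([-v[1],v[0]])
for nm,fr in (('w',f),('t',t)):
    for k in (-.055,-.035):
        s=[]; ls=np.arange(-.035,.0351,.0005)
        for l in ls:
            x,y=proj(fr,(*(F+k*v+l*L),.01)); s.append(int(fr['image'][int(round(y)),int(round(x))].max()))
        s=np.array(s); d=ls[s<90]; print(nm,k,'dark lateral',d.min() if len(d) else None,d.max() if len(d) else None)
```

```text
[[333.3, 176.2], [309.6, 185.3], [361.8, 250.9], [338.1, 260.0]] 1486.0 (79.93511962890625, 25.393754959106445)
near [ 0.4339 -0.2462  0.0118] thin [ 0.5242 -0.231   0.002 ] len 0.0915 w 0.025 head 0.1673620140869629
0.02 0.0095 0.0104
0.07 0.0072 0.0069
0.12 0.0031 0.0034
g [ 0.44774435 -0.24388445] ee [ 0.4325 -0.2476  0.1817] head -0.1803 shift [10.17  0.62  1.43] turn -0.3477 F [-0.24  0.12  0.  ]
w -0.055 dark lateral -0.022999999999999993 0.015000000000000041
w -0.035 dark lateral -0.022499999999999992 0.015000000000000041
t -0.055 dark lateral -0.014499999999999985 0.015000000000000041
t -0.035 dark lateral -0.014499999999999985 0.01350000000000004
```

Request:
send_rows --pt "2.7 -0.3 -1.1 0 65" --pt "2.7 -0.3 -1.1 0 65" --pt "2.7 -0.2 -1.0 0 65" --pt "0 0 0 -0.117 65" --pt "0 0 0 -0.117 65" --pt "0 0 0 -0.116 65" --pt "0 0 0 0 65" --pt "0 0 0 0 65"

```text
t: 9.35
ee_pos: [0.4, -0.2501, 0.1009]
orientation: [-0.13, 1.566, 0.131]
wrist_force: [0.1, 0.5, 0.2]
grip_width: 0.0554
```

Run:
```python
from h import *
print(*togo((.40,-.25,.10),.17)); f=grab('wrist'); np.savez('w6',**f); cv2.imwrite('pics/w6.png',f['image'][:,:,::-1])
```

```text
ee [ 0.4    -0.2501  0.1009] head 0.1664 shift [0.09 0.01 0.01] turn -0.0036 F [0.09 0.51 0.18]
```

View pics/w6.png

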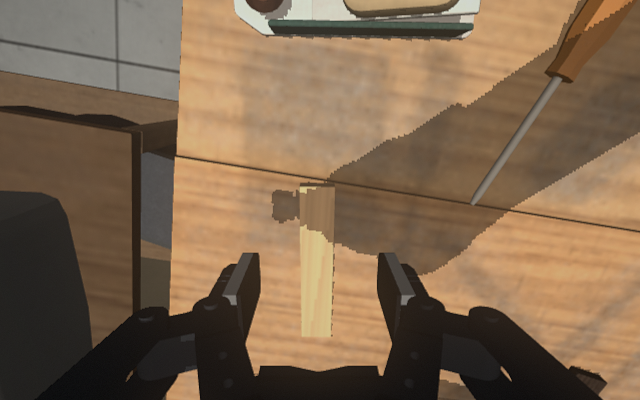

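Wrist: taper between the pads, near edge at row about 186 (cols 300–335), thin end at row about 337 (cols 302–332).

Run:
```python
from h import *
f=dict(np.load('w6.npz'))
n=onz(f,317.5,186,.0118); q=onz(f,317,337,.002); h=np.arctan2(q[1]-n[1],q[0]-n[0]); print(n,q,np.linalg.norm((q-n)[:2]),h,'w',np.linalg.norm(onz(f,300,186,.0118)-onz(f,335,186,.0118)))
for v in (190,220,260,300,330): print(v,depth(f,317,v).round(4))
u=np.array([np.cos(h),np.sin(h)]); g=n[:2]+.0135*u; print(g,*togo((*g,.003),h))
```

```text
[ 0.38522545 -0.2536069   0.0118    ] [ 0.52484841 -0.23060961  0.002     ] 0.1415042204253996 0.1632442084780809 w 0.025564558717861213
190 [ 0.3885 -0.2534  0.0111]
220 [ 0.412  -0.2495  0.0105]
260 [ 0.4463 -0.2437  0.0085]
300 [ 0.4848 -0.2373  0.0055]
330 [ 0.5165 -0.232   0.0032]
[ 0.39854597 -0.25141287] ee [ 0.3999 -0.2503  0.1008] head 0.1662 shift [ 9.78 -0.08 -0.16] turn 0.003 F [-0.12 -0.45 -0.44]
```

Request:
send_rows --pt "3 0 0 0 65" --pt "3 -0.05 -0.1 0 65" --pt "2.5 -0.05 -0.05 0 65" --pt "1.25 0 0 0 65" --pt "0 0 0 0 65" --pt "0 0 0 0 15" --pt "0 0 0 0 15" --pt "0 0 0 0 15" --pt "0 0 0 0 15"

```text
t: 10.3
ee_pos: [0.3992, -0.2526, 0.0046]
orientation: [-0.133, 1.565, 0.131]
wrist_force: [-1.6, 0.8, 5.4]
grip_width: 0.0242
```

Request:
send_rows --pt "-2 0 0 0 15" --pt "-4 0 0 0 15" --pt "-3 0 -1 0.115 15" --pt "0 0 -1 0.115 15" --pt "0 0 0 0.116 15" --pt "0 4.5 0 0 15" --pt "0 5 0 0 15" --pt "0 5 0 0 15" --pt "0 5 0 0 15" --pt "0 5 0 0 15" --pt "0 4.5 0 0 15" --pt "0 0 0 0 15"

```text
t: 11.5
ee_pos: [0.4313, 0.0373, 0.0941]
orientation: [0.135, 1.564, -0.13]
wrist_force: [-0.2, -1.4, -0.9]
grip_width: 0.0241
```

Run:
```python
from h import *
F=np.array([.591,.0077]); v=np.array([np.cos(-.18),np.sin(-.18)])
print(*togo((*(F-.171*v),.05),-.181),status.observe()['grip_width']); f=grab('scene'); np.savez('s7',**f)
```

```text
ee [0.4313 0.0373 0.0941] head -0.1689 shift [ 4.41 -0.06 -0.87] turn 0.0121 F [-0.24 -1.43 -0.95] 0.024055956438617042
```

Request:
send_rows --pt "2.4 0 -0.5 0.012 15" --pt "2.4 0 -0.35 0 15" --pt "1.6 0 0 0 15" --pt "0 0 0 0 15" --pt "0 0 0 0 15" --pt "0 0 0 0 15"

```text
t: 12.15
ee_pos: [0.4222, 0.0319, 0.0302]
orientation: [0.15, 1.564, -0.149]
wrist_force: [0.4, 0.2, -0.2]
grip_width: 0.0239
```

Run:
```python
from h import *
F=np.array([.591,.0077]); v=np.array([np.cos(-.18),np.sin(-.18)])
print(*togo((*(F-.171*v),.0155),-.182),status.observe()['grip_width']); f=grab('scene'); np.savez('s7',**f); t=grab('top')
e=status.observe()['ee_pos']
for k in (.03,.05,.07,.09,.11,.12):
    zt=.0118-.07*(k+.014); p=np.array([*(e[:2]+k*v),e[2]-.0046+zt]); print(k,'expect',p[2].round(4),[depth(c,*proj(c,p))[2].round(4) for c in (f,t)])
a=cv2.resize(f['image'][170:270,240:420],None,fx=4,fy=4,interpolation=cv2.INTER_CUBIC); cv2.imwrite('pics/s7.png',a[:,:,::-1])
```

```text
ee [0.4222 0.0319 0.0302] head -0.191 shift [ 1.47  0.64 -0.07] turn -0.009 F [ 0.37  0.21 -0.18] 0.02385857679324533
0.03 expect 0.0342 [np.float64(0.0342), np.float64(0.5054)]
0.05 expect 0.0328 [np.float64(0.035), np.float64(0.4739)]
0.07 expect 0.0314 [np.float64(0.0309), np.float64(0.445)]
0.09 expect 0.03 [np.float64(0.031), np.float64(0.4047)]
0.11 expect 0.0286 [np.float64(0.0297), np.float64(0.0264)]
0.12 expect 0.0279 [np.float64(0.0277), np.float64(0.0257)]
```

View pics/s7.png

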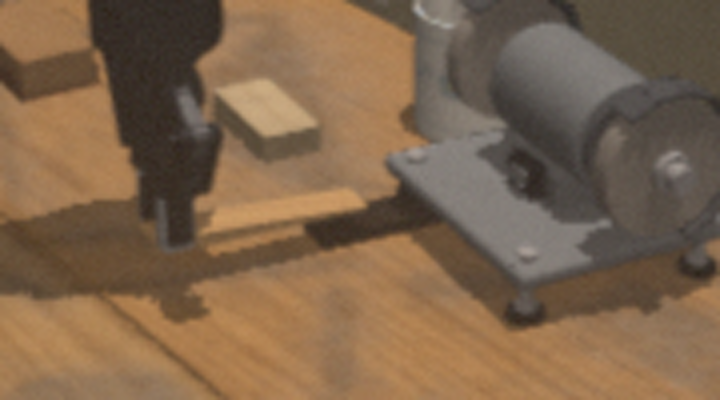

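Scene: shim level in the grip, thin end hovering over the exposed strip. I'll correct 6 mm sideways and lower onto the strip.

Request:
send_rows --pt "0 0.6 0 -0.008 15" --pt "0.7 0 0 0 15" --pt "0.7 0 0 0 15" --pt "0 0 0 0 15" --pt "0 0 0 0 15"

```text
t: 12.75
ee_pos: [0.4222, 0.0382, 0.0147]
orientation: [0.143, 1.567, -0.143]
wrist_force: [0.5, -0.1, 0.3]
grip_width: 0.0235
```

Run:
```python
from h import *
F=np.array([.591,.0077]); v=np.array([np.cos(-.18),np.sin(-.18)])
print(*togo((*(F-.171*v),.0155),-.182),status.observe()['grip_width']); t=grab('top'); hsv=cv2.cvtColor(t['image'],cv2.COLOR_RGB2HSV)
L=np.array([-v[1],v[0]])
for k in (-.058,-.05):
    r=[]
    for l in np.arange(-.03,.031,.003):
        x,y=proj(t,(*(F+k*v+l*L),.012)); r.append(int(t['image'][int(round(y)),int(round(x))].max()))
    print(k,r)
```

```text
ee [0.4222 0.0382 0.0147] head -0.182 shift [-0.08  0.03  0.05] turn -0.0 F [ 0.51 -0.07  0.29] 0.023461162994625164
-0.058 [209, 203, 206, 216, 144, 105, 227, 231, 231, 231, 231, 231, 230, 230, 230, 83, 226, 227, 211, 204, 207]
-0.05 [231, 230, 231, 230, 230, 93, 222, 230, 230, 231, 230, 230, 231, 229, 118, 92, 213, 204, 192, 198, 198]
```

Request:
send_rows --pt "-0.05 0 1 0 15" --pt "0 0 1 0 15" --pt "0 0 1 0 15" --pt "0 0 1 0 15" --pt "0 0 1 0 15" --pt "0 0 1 0 15" --pt "0 0 0 0 15" --pt "0 0 0 0 15"

```text
t: 13.6
ee_pos: [0.4815, 0.0274, 0.0155]
orientation: [0.143, 1.567, -0.143]
wrist_force: [0.5, -0.6, -0.7]
grip_width: 0.0237
```

```bash
cat > st.py <<'E'
from h import *
F=np.array([.591,.0077]); v=np.array([np.cos(-.18),np.sin(-.18)]); L=np.array([-v[1],v[0]])
s=status.observe(); d=s['ee_pos'][:2]-F; print('along',(d@v*1000).round(2),'thin past front',((d@v+.138)*1000).round(1),'lat',(d@L*1000).round(2),'z',(s['ee_pos'][2]*1000).round(2),'F along',(s['wrist_force'][:2]@v).round(2),'lat',(s['wrist_force'][:2]@L).round(2),'z',s['wrist_force'][2].round(2),'M',s['moment'].round(2),'grip',s['grip_width'].round(4))
E
python3 st.py
```

```text
Traceback (most recent call last):
  File "st.py", line 3, in <module>
    s=status.observe(); d=s['ee_pos'][:2]-F; print('along',(d@v*1000).round(2),'thin past front',((d@v+.138)*1000).round(1),'lat',(d@L*1000).round(2),'z',(s['ee_pos'][2]*1000).round(2),'F along',(s['wrist_force'][:2]@v).round(2),'lat',(s['wrist_force'][:2]@L).round(2),'z',s['wrist_force'][2].round(2),'M',s['moment'].round(2),'grip',s['grip_width'].round(4))
                                                                                                                                                                                                                                                                                                                                              ^^^^^^^^^^^^^^^^^^^^^
AttributeError: 'float' object has no attribute 'round'
```

Request:
send_rows --pt "0 0 0.3 0 15" --pt "0 0 0.3 0 15" --pt "0 0 0 0 15" --pt "0 0 0 0 15"

```text
t: 14.0
ee_pos: [0.4875, 0.0265, 0.0157]
orientation: [0.143, 1.566, -0.143]
wrist_force: [0.1, -0.2, -0.6]
grip_width: 0.0238
```

Request:
send_rows --pt "0 0 0.2 0 15" --pt "0 0 0.2 0 15" --pt "0 0 0 0 15" --pt "0 0 0 0 15"

```text
t: 14.4
ee_pos: [0.4912, 0.0257, 0.0155]
orientation: [0.143, 1.567, -0.143]
wrist_force: [-1.5, -0.1, -0.9]
grip_width: 0.0235
```

```bash
sed -i "s/s\['grip_width'\].round(4)/round(s['grip_width'],4)/" st.py; python3 st.py
```

```text
along -101.39 thin past front 36.6 lat -0.12 z 15.53 F along -1.49 lat -0.32 z -0.88 M [0.09 0.27 0.04] grip 0.0235
```

Request:
send_rows --pt "0 0 0 0 15" --pt "0 0 0 0 15"

```text
t: 14.6
ee_pos: [0.4912, 0.0257, 0.0156]
orientation: [0.143, 1.567, -0.143]
wrist_force: [-2.2, 0.1, -1.9]
grip_width: 0.0237
```

Request:
send_rows --pt "0 0 0.1 0 15" --pt "0 0 0 0 15" --pt "0 0 0 0 15"

```text
t: 14.9
ee_pos: [0.4919, 0.0256, 0.0155]
orientation: [0.143, 1.567, -0.143]
wrist_force: [-3.4, 0.1, -1.0]
grip_width: 0.0239
```

```bash
python3 st.py
```

```text
along -100.73 thin past front 37.3 lat -0.15 z 15.48 F along -3.38 lat -0.47 z -1.04 M [ 0.17  0.86 -0.05] grip 0.0239
```

Request:
send_rows --pt "0 0 0.05 0 15" --pt "0 0 0 0 15" --pt "0 0 0 0 15"

```text
t: 15.2
ee_pos: [0.4924, 0.0255, 0.0155]
orientation: [0.143, 1.567, -0.143]
wrist_force: [-5.7, 0.9, -1.1]
grip_width: 0.0241
```

Request:
send_rows --pt "0 0 0.05 0 15" --pt "0 0 0 0 15" --pt "0 0 0 0 15"

```text
t: 15.5
ee_pos: [0.4927, 0.0254, 0.0154]
orientation: [0.143, 1.567, -0.143]
wrist_force: [-5.0, 1.2, -1.4]
grip_width: 0.024
```

```bash
python3 st.py
```

```text
along -99.85 thin past front 38.1 lat -0.18 z 15.43 F along -5.09 lat 0.26 z -1.44 M [0.21 1.15 0.05] grip 0.024
```

Push is at about 5–5.7 N, so snug. Let go here.

Request:
send_rows --pt "0 0 0 0 15" --pt "0 0 0 0 60" --pt "0 0 0 0 60" --pt "0 0 0 0 60" --pt "0 0 0 0 60" --pt "-1 0 0 0 60" --pt "-3 0 0 0 60" --pt "-4 0 0 0 60" --pt "-4 0 -3 0 60" --pt "0 0 -3 0 60" --pt "0 0 0 0 60"

```text
t: 16.6
ee_pos: [0.4317, 0.0368, 0.1369]
orientation: [0.144, 1.566, -0.14]
wrist_force: [0.2, 0.9, -0.1]
grip_width: 0.0513
```

```bash
python3 st.py
python3 - <<'E'
from h import *
t=grab('top'); s=grab('scene'); np.savez('t9',**t); np.savez('s9',**s)
a=cv2.resize(t['image'][140:250,290:410],None,fx=4,fy=4,interpolation=cv2.INTER_CUBIC); b=cv2.resize(s['image'][170:280,250:420],None,fx=1.8,fy=1.8,interpolation=cv2.INTER_CUBIC)
b=cv2.copyMakeBorder(b,0,a.shape[0]-b.shape[0],0,0,cv2.BORDER_CONSTANT); o=np.hstack([a,b]); print(o.shape); cv2.imwrite('pics/end.png',o[:,:,::-1])
E
```

```text
along -161.95 thin past front -24.0 lat 0.07 z 136.92 F along 0.05 lat 0.93 z -0.13 M [-0.02 -0.    0.04] grip 0.0513
(440, 786, 3)
```

View pics/end.png

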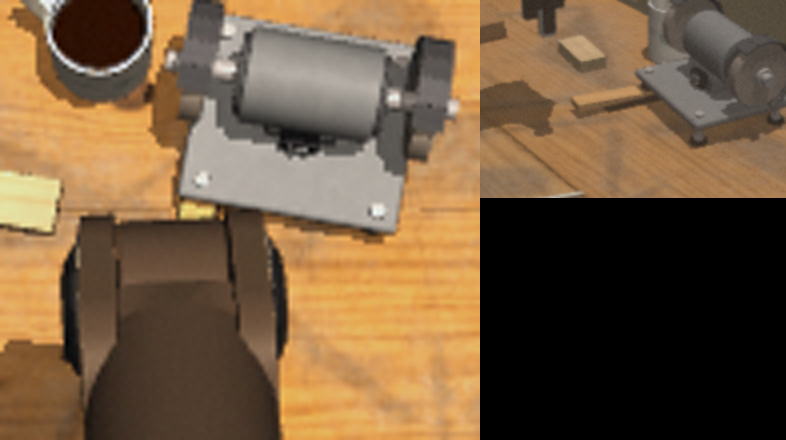

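Grinder screws haven't moved in the image, and the shim is in on the strip. However, Fz of −1.4 N under the grip suggests I may have been holding the shim slightly up. I'll verify with a push from behind with the fingers shut, free vertically.

Run:
```python
from h import *
F=np.array([.591,.0077]); v=np.array([np.cos(-.18),np.sin(-.18)])
s=dict(np.load('s9.npz'))
for k in (-.11,-.1,-.08,-.06,-.04,-.025):
    zt=.0118-.07*(k+.114)+.01; print(k,'expect',round(zt,4),depth(s,*proj(s,(*(F+k*v),zt)))[2].round(4))
a=dict(np.load('t5.npz'))['image'][130:200,330:400]; b=dict(np.load('t9.npz'))['image'][130:200,330:400]
g=lambda i:cv2.cvtColor(i,cv2.COLOR_RGB2GRAY).astype(np.float32)
print('shift px',cv2.phaseCorrelate(g(a)[:55],g(b)[:55]))
print(*togo((*(F-.155*v),.0135),-.181))
```

```text
-0.11 expect 0.0215 0.0225
-0.1 expect 0.0208 0.0167
-0.08 expect 0.0194 0.0215
-0.06 expect 0.018 0.0207
-0.04 expect 0.0166 0.0175
-0.025 expect 0.0156 0.0155
shift px ((-0.0008878772276545988, 0.025574707811909292), 1.0046133307947054)
ee [0.4347 0.0366 0.1365] head -0.181 shift [12.3  -0.06  0.38] turn -0.0 F [-0.36 -0.3   0.24]
```

Request:
send_rows --pt "0 0 0 0 0" --pt "0 0 0 0 0" --pt "3 0 0 0 0" --pt "4 0 0 0 0" --pt "3 0 0 0 0" --pt "2 0 0 0 0" --pt "0 0 0 0 0" --pt "0 0 0 0 0"

```text
t: 17.5
ee_pos: [0.4345, 0.0355, 0.0154]
orientation: [0.143, 1.567, -0.144]
wrist_force: [-0.3, -0.2, -0.2]
grip_width: -0.0005
```

```bash
python3 st.py
```

```text
along -158.94 thin past front -20.9 lat -0.62 z 15.42 F along -0.27 lat -0.23 z -0.18 M [-0.05  0.01 -0.  ] grip -0.0005
```

Request:
send_rows --pt "0.15 0.06 1 0 0" --pt "0 0 1 0 0" --pt "0 0 0.5 0 0" --pt "0 0 0.3 0 0" --pt "0 0 0.2 0 0" --pt "0 0 0 0 0" --pt "0 0 0 0 0"

```text
t: 18.2
ee_pos: [0.4637, 0.0314, 0.0141]
orientation: [0.143, 1.566, -0.143]
wrist_force: [-0.1, -0.1, 0.3]
grip_width: 0.0001
```

Request:
send_rows --pt "0 0 0.1 0 0" --pt "0 0 0.1 0 0" --pt "0 0 0 0 0" --pt "0 0 0 0 0"

```text
t: 18.6
ee_pos: [0.466, 0.031, 0.0141]
orientation: [0.143, 1.566, -0.143]
wrist_force: [0.2, 0.9, -0.3]
grip_width: -0.0001
```

```bash
python3 st.py
```

```text
along -127.18 thin past front 10.8 lat 0.54 z 14.14 F along 0.01 lat 0.88 z -0.32 M [-0.06  0.03  0.  ] grip -0.0001
```

Still free at −127 mm; contact is expected near −125.

Request:
send_rows --pt "0 0 0.1 0 0" --pt "0 0 0.1 0 0" --pt "0 0 0 0 0" --pt "0 0 0 0 0"

```text
t: 19.0
ee_pos: [0.468, 0.0306, 0.0141]
orientation: [0.143, 1.566, -0.143]
wrist_force: [-0.4, -0.7, 0.1]
grip_width: -0.0004
```

Request:
send_rows --pt "0 0 0.1 0 0" --pt "0 0 0 0 0" --pt "0 0 0 0 0"

```text
t: 19.3
ee_pos: [0.4686, 0.0305, 0.0141]
orientation: [0.143, 1.567, -0.143]
wrist_force: [-1.8, -0.1, 1.5]
grip_width: 0.0001
```

```bash
python3 st.py
```

```text
along -124.55 thin past front 13.5 lat 0.51 z 14.07 F along -1.7 lat -0.46 z 1.53 M [0.09 0.36 0.01] grip 0.0001
```

Request:
send_rows --pt "0 0 0.05 0 0" --pt "0 0 0 0 0" --pt "0 0 0 0 0"

```text
t: 19.6
ee_pos: [0.469, 0.0304, 0.0141]
orientation: [0.143, 1.567, -0.143]
wrist_force: [-3.0, 0.3, 2.0]
grip_width: 0.0001
```

Request:
send_rows --pt "0 0 0.05 0 0" --pt "0 0 0 0 0" --pt "0 0 0 0 0"

```text
t: 19.9
ee_pos: [0.4695, 0.0303, 0.014]
orientation: [0.143, 1.567, -0.143]
wrist_force: [-4.6, 0.8, 2.2]
grip_width: -0.0
```

```bash
python3 st.py
```

```text
along -123.57 thin past front 14.4 lat 0.51 z 14.05 F along -4.71 lat -0.05 z 2.19 M [0.15 0.97 0.01] grip -0.0
```

Request:
send_rows --pt "0 0 0.03 0 0" --pt "0 0 0 0 0" --pt "0 0 0 0 0"

```text
t: 20.2
ee_pos: [0.4698, 0.0303, 0.0141]
orientation: [0.143, 1.567, -0.143]
wrist_force: [-4.9, 1.1, 2.3]
grip_width: -0.0004
```

Request:
send_rows --pt "0 0 0 0 0" --pt "0 0 0 0 0"

```text
t: 20.4
ee_pos: [0.4698, 0.0303, 0.014]
orientation: [0.143, 1.567, -0.143]
wrist_force: [-4.8, 1.9, 1.7]
grip_width: 0.0001
```

```bash
python3 st.py
```

```text
along -123.27 thin past front 14.7 lat 0.51 z 14.03 F along -5.11 lat 1.02 z 1.67 M [0.18 1.06 0.01] grip 0.0001
```

One more small step, toward 5.5 N.

Request:
send_rows --pt "0 0 0.03 0 0" --pt "0 0 0 0 0" --pt "0 0 0 0 0"

```text
t: 20.7
ee_pos: [0.4699, 0.0302, 0.014]
orientation: [0.143, 1.567, -0.143]
wrist_force: [-5.4, 1.5, 3.0]
grip_width: 0.0001
```

```bash
python3 st.py
```

```text
along -123.16 thin past front 14.8 lat 0.49 z 14.03 F along -5.58 lat 0.49 z 3.04 M [0.26 1.12 0.05] grip 0.0001
```

5.6 N reached. Back straight off, raise, and check.

Request:
send_rows --pt "0 0 -0.5 0 0" --pt "0 0 -2 0 0" --pt "0 0 -2 0 0" --pt "-3 0 -2 0 0" --pt "-5 0 0 0 0" --pt "-5 4 0 0 0" --pt "-3 5 -1 0 0" --pt "0 5 -1 0 0" --pt "0 5 -1 0 0" --pt "0 3 0 0 0" --pt "0 0 0 0 0" --pt "0 0 0 0 0"

```text
t: 21.9
ee_pos: [0.416, 0.2456, 0.1586]
orientation: [0.142, 1.565, -0.142]
wrist_force: [0.3, -1.5, -0.4]
grip_width: 0.0003
```

Run:
```python
from h import *
F=np.array([.591,.0077]); v=np.array([np.cos(-.18),np.sin(-.18)]); L=np.array([-v[1],v[0]])
t=grab('top'); s=grab('scene'); t5=dict(np.load('t5.npz')); t0=dict(np.load('t3.npz'))
g=lambda i:cv2.cvtColor(i,cv2.COLOR_RGB2GRAY).astype(np.float32)
for a in (t5,t0): print('grinder shift px',cv2.phaseCorrelate(g(a['image'][130:185,330:400]),g(t['image'][130:185,330:400])))
for n,f in (('t',t5),('now',t)):
  for k in (-.07,-.04): print(n,'wrist-free heights lateral',[depth(f,*proj(f,(*(F+k*v+l*L),.015)))[2].round(3) for l in (-.02,-.012,0,.012,.02)])
print('plate z',[(depth(t5,*p)[2]-depth(t,*p)[2]).round(4) for p in ((345,190),(360,190),(380,195),(347,180))])
a=cv2.resize(t['image'][140:250,270:400],None,fx=3.5,fy=3.5,interpolation=cv2.INTER_CUBIC); b=cv2.resize(s['image'][170:280,250:420],None,fx=2,fy=2,interpolation=cv2.INTER_CUBIC)
b=cv2.copyMakeBorder(b,0,a.shape[0]-b.shape[0],0,0,cv2.BORDER_CONSTANT); o=np.hstack([a,b]); print(o.shape); cv2.imwrite('pics/end2.png',o[:,:,::-1])
```

```text
grinder shift px ((0.0440622229442269, 0.026793324734253332), 1.0023871688931076)
grinder shift px ((0.03304194701459551, 0.010189917383751634), 0.9994346873627769)
t wrist-free heights lateral [np.float64(-0.008), np.float64(0.009), np.float64(0.017), np.float64(0.011), np.float64(0.003)]
t wrist-free heights lateral [np.float64(0.002), np.float64(0.009), np.float64(0.01), np.float64(0.011), np.float64(0.002)]
now wrist-free heights lateral [np.float64(-0.005), np.float64(0.017), np.float64(0.019), np.float64(0.01), np.float64(-0.004)]
now wrist-free heights lateral [np.float64(0.003), np.float64(0.021), np.float64(0.013), np.float64(0.021), np.float64(0.003)]
plate z [np.float64(-0.0018), np.float64(0.0027), np.float64(-0.0014), np.float64(-0.0009)]
(385, 795, 3)
```

View pics/end2.png

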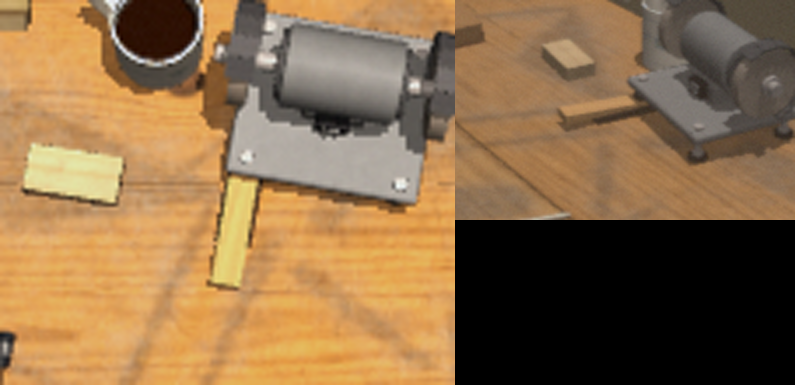

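Final view: shim (210–258, 175–288) lies on the strip under the front-left corner. The grinder shifted less than 0.05 px, the bystanders are untouched, and the robot is clear.

```bash
python3 -c "
from bench import robot; print(robot.close_job())"
```

```text
the job is handed in; nothing more can be done
None
```

The strip is under the front-left foot, and the tapered shim is wedged between strip and foot, thin end first. I handed the job in at about 22 s of the 59 s limit, with both pieces released and the arm clear.

- **Strip:** I slid it in first, along the grinder's x axis and roughly centred on the foot. In the top view it sat within about 1 mm of the foot's centre line.
- **Shim:** With the shim held in the gripper, contact began about 36 mm past the foot's front, near the lower end of the given range. I pushed to about 5 N and let go.
- **Re-push:** A vertical force of −1.4 N suggested the gripper had been holding the shim slightly up. So I pushed it again from behind with closed fingers. It took load at once and moved about 1.5 mm, ending at 5.6 N along the strip. An upward force of 2 to 3 N on the fingers came with it, so the shim may carry slightly less than that push suggests.
- **Final checks:** The grinder moved less than 0.05 px in the top view. The plate heights read noisily, changing by −1.8 to +2.7 mm, so they can't confirm that it didn't lift. The offcut and sanding block look untouched.
- **Not checked:** I did not press on the corner to test for rocking. That the shim is snug rests on the push forces.

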